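Centre the brass seal on the photo turntable

TASK

A brass desk seal is about to be photographed but stands off to one side of the small turntable. With light taps of the fingertips, slide it until it stands upright in the middle of the turntable, its whole flange inside the inner ring marked on the white platter. Do not pinch it, lift it, tip it or knock it off, and leave the other things where they are.

Things in the scene. Friction and masses are not known exactly. Their poses are not given: they have to be found in the camera images.
- seal: brass desk seal, loose, 0.2-0.34 kg, round, 72 mm tall, standing on a face only 23 mm across, so easily tipped. From 3 to 11 mm above its underside it has a flange 40 mm across, its widest part and the place to push; above, a 12 mm neck and a pear-shaped handle, 28 mm across at 55 mm height. Friction 0.5-0.7: pushed above 15 mm it tips instead of sliding. Origin: centre of its underside; z up
- platter_center (a point): middle of the top face of the turntable's platter, a flat white disc 100 mm across and 6 mm thick, its top 48 mm above the table; its motor holds it still. Two thin grey rings are drawn on it, 51 mm (inner) and 81 mm across inside. Below it a fixed black round housing, 112 mm across and 30 mm tall, with a small dial on one side
- board: the grey photography board under it all, fixed, 360 x 480 x 6 mm (x, y, z). Origin: centre of its underside
- wood_stamp: wooden hand stamp with a turned knob, 36 x 62 mm, 66 mm tall, loose; leave alone. Origin: centre of its underside
- scale_bar: flat aluminium scale bar, 18 x 150 x 5 mm, loose; leave alone. Origin: centre of its underside
- lens_cap: black lens cap, 58 mm across, 9 mm thick, loose; leave alone. Origin: centre of its underside
- loupe: stand loupe, 44 mm across, 40 mm tall, loose; leave alone. Origin: centre of its underside
- brush: dusting brush, 170 mm long, lying, loose; leave alone. Its x axis runs along it, towards the bristles
- blower: rubber air blower standing nozzle up, 56 mm across, 93 mm tall, loose; leave alone. Origin: centre of its underside
- card_box: small blue lidded card box, 73 x 103 x 42 mm, loose; leave alone. Origin: centre of its underside
There are look-alikes about, which are no part of the job. There is more than one size of the seal; the one meant has the size given above.

How it is judged:
By the outcome, as a careful person would: the job done as asked, in the order asked, and still so for the second after the job is handed in, with the robot touching nothing.
It also fails if it takes over 48 s, if anything falls off the work surface, if the arm or the gripper's body presses on something with over 40 N, if the wrist force passes 120 N, or if a joint passes its speed limit or range.

ROBOT

A 7-joint arm with a two-finger parallel gripper is mounted at the origin on the work surface. World frame = base frame: x ahead of the robot, y to its left, z up, the work surface at z = 0. Lengths are in m, angles in rad, forces in N, time in s.
With the tool pointing down it reaches from about 0.425 to 0.875 m from the base axis. Payload 4.7 kg.
Tool frame: the origin (TCP) lies on the centre line of the jaws, within the pads' length; the fingertips stand 19 mm ahead of it and the grasp point (between the pads) is the TCP; x points along the fingers, z is the direction in which the jaws open and shut, and the axes are right-handed (so a half turn about x gives the same grasp; the last joint's range is limited). The gripper opens to 87 mm and grips with 3 to 60 N. Pads are 19 mm wide; open, the fingers measure 117 mm over their backs; the gripper's body (75 mm by 190 mm) begins 51 mm behind the grasp point.
Start: joints at [1.2, 0.321, -0.07, 1.45, 0.023, 1.371, -0.057], TCP at [0.244, -0.602, 0.21] pointing down, gripper open.
Joint ranges: [-2.86, 2.86], [-0.3, 2.09], [-1.38, 1.24], [0.06, 2.45], [-1.56, 4.7], [0.09, 2.05], [-2.69, 2.69]. Speed limits (rad/s): [2.57, 2.57, 3.14, 3.14, 3.14, 3.14, 3.14].

INTERFACE

Orientations are given as a rotation vector (axis times angle).
In Python, from bench import get_state, get_image, camera_info, close_job gives the robot as it stands.
- The arm moves only by the tool jog_arm, never from a script. Its argument "targets" is a list of rows, each a list of 7 numbers: the turn, a rotation vector about the tool's x, y, z in degrees, then the shift along the tool's x, y, z in cm, then the finger opening in cm, from 0 to 8.7. In form: [[wx, wy, wz, tx, ty, tz, jaw], ...]. A call has 1 to 10 rows; each row shifts and turns the commanded pose from where the row before left it, along the tool's axes as they then stand; what a row does not reach is not made up. A row lasts 1/8 s, in which the tool goes at most 62.5 mm and 10.7 degrees, less where a joint would pass 70% of its speed; a pose out of reach is approached as far as the arm can. A call is refused whole if a number of a shift passes 6.25 or a number of a turn 10.7, either way. A call with a gripper value outside its range is refused whole. The fingers move at their own pace and stop on an object; "squeeze" is the grip in N (left out, the last holds). Time passes only in rows, so rows that do not move let the fingers close. It gives the time, the measured TCP pose, the force and the opening at its end, in the units of the state.
- get_state(): the state, without advancing time (a new reading comes with each control period).
- get_image(name): name is "scene" or "top" or "wrist"; returns (picture, depth): 420x560x3 uint8, red, green, blue; 420x560 float32, m along the optical axis (not along the pixel's ray), 0 where there is no reading.
- camera_info(name): a dict with "intrinsics" (3x3 intrinsics, pixels), "world_from_camera" (4x4, takes a point from camera to world coordinates); the wrist camera has in their place "mount" (4x4, takes a point from camera to tool coordinates, whose origin is the TCP and whose axes are the tool frame's). Camera axes: x right, y up, looking along -z (the intrinsics and any distortion apply to the point x, -y, -z); pixel columns grow to the right and rows downward; lengths in m; the calibration is good to about 2 mm. The wrist camera is an equidistant fisheye: a pixel r from the principal point sees the ray r / f radians off the axis. A picture is of the moment at which its call begins: read the wrist's pose just before it. camera_info takes no time and is no camera call.
- close_job(): hands the job in, once; it reports no verdict.
The state is a dict: "time": time; "joint_positions": joint angles; "qd": joint speeds; "joint_torque": joint torques, N m; "position": TCP position; "tool_rot": TCP orientation; "ft_force": force on the tool from outside, world axes, zero at the start; "torque": the same for the moment, N m; "grip_width": opening from 0.0 (shut) to 1.0 (fully open).
Only numpy, scipy, OpenCV 4.12 (cv2) and the standard library are available. Lean on these libraries where they do the work, as an engineer would, in place of code of your own. Each camera call takes 0.05 s, during which the arm holds its last target.

## Working session

There is one attempt and no reset: what is moved stays moved. The work goes in short steps, Python scripts to look and compute and a tool call to move; the robot and the scene stay as the last step left them, time stands still between calls to the robot, and variables do not carry over. Pictures are saved under pics/ and viewed, and the job is handed in when it is done.

Besides the shell and the picture viewer there is one more tool, called after "Request:" in YAML: its name, and indented under it one key for each argument. jog_arm: Moves the arm, as the interface text tells. Its arguments: {"type":"object","properties":{"targets":{"type":"array"},"squeeze":{"type":"number"}},"required":["targets"]}

```bash
ls; mkdir -p pics
python3 - <<'E'
from bench import *
import cv2,numpy as np
print(get_state())
for n in ["scene","top","wrist"]:
    p,d=get_image(n); cv2.imwrite(f"pics/{n}0.png",p[:,:,::-1]); np.savez(f"pics/{n}0.npz",p=p,d=d)
    print(n,camera_info(n))
E
```

```text
pics
{'time': 0.0, 'joint_positions': array([ 1.20009748,  0.3218682 , -0.07006407,  1.45168403,  0.0226192 ,
        1.37077427, -0.05692515]), 'qd': array([ 3.59432295e-05,  1.24246265e-03,  4.75944664e-04, -5.19245756e-04,
        2.02618485e-03, -1.99335694e-03,  2.19367296e-03]), 'joint_torque': array([ 2.22438493e-04, -4.91286206e+01, -4.03768821e-01, -3.12528920e+01,
       -6.38740626e-02,  4.37890913e-02,  1.86187690e-04]), 'position': array([ 0.24371032, -0.60196143,  0.20902748]), 'tool_rot': array([ 0.92229266,  1.36874019, -0.92066928]), 'ft_force': array([0.00427191, 0.86483492, 0.04346257]), 'torque': array([ 0.00090452,  0.02713594, -0.01588979]), 'grip_width': 0.9994705656532464}
scene {'intrinsics': array([[383.87962053,   0.        , 278.36269737],
       [  0.        , 383.87962053, 210.3714209 ],
       [  0.        ,   0.        ,   1.        ]]), 'world_from_camera': array([[ 0.76898265, -0.55497633,  0.31728056,  0.82941364],
       [ 0.63921692,  0.66115581, -0.39277821, -0.28459557],
       [ 0.00821072,  0.50485073,  0.86316761,  0.76225184],
       [ 0.   
[... 316 characters left out ...]
99961044, -0.01784628,  0.02145877,  0.02917972],
       [ 0.0198707 ,  0.08484572,  0.99619594,  1.07989144],
       [ 0.        ,  0.        ,  0.        ,  1.        ]])}
wrist {'intrinsics': array([[325.1922621 ,   0.        , 279.37078143],
       [  0.        , 325.1922621 , 208.8790249 ],
       [  0.        ,   0.        ,   1.        ]]), 'mount': array([[ 1.19071739e-03,  2.80332382e-01, -9.59902254e-01,
        -1.74780455e-01],
       [ 1.83362472e-04,  9.59902857e-01,  2.80332786e-01,
         7.74002603e-02],
       [ 9.99999274e-01, -5.09807174e-04,  1.09157059e-03,
         2.12615303e-03],
       [ 0.00000000e+00,  0.00000000e+00,  0.00000000e+00,
         1.00000000e+00]])}
```

View pics/scene0.png

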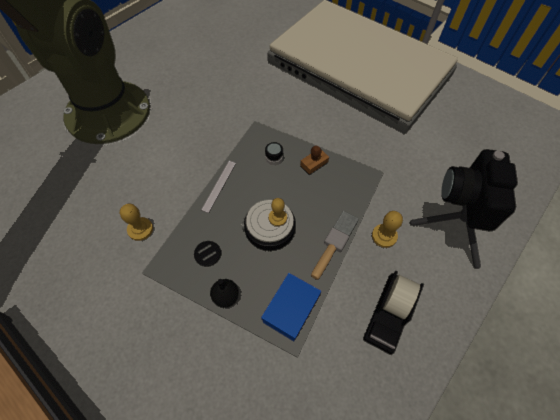

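View pics/top0.png

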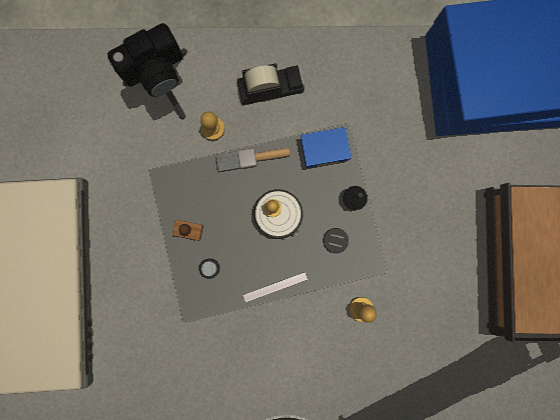

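View pics/wrist0.png

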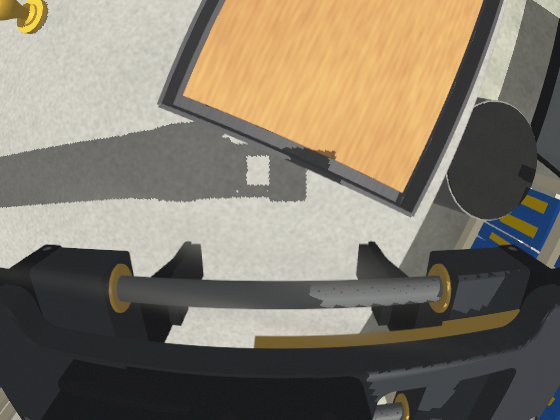

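The scene and top pictures show the seal at (278,213) in scene and (272,207) in top. It stands on the platter, centred near (270,222) and (277,214), and look-alike seals stand off the board. Next I'll measure both.

```bash
cat > h.py <<'E'
import numpy as np,cv2
from bench import *
def proj(n,P):
    c=camera_info(n);M=np.linalg.inv(c["world_from_camera"]);P=np.atleast_2d(P)
    q=P@M[:3,:3].T+M[:3,3]; K=c["intrinsics"]
    return np.c_[K[0,0]*q[:,0]/-q[:,2]+K[0,2],K[1,1]*-q[:,1]/-q[:,2]+K[1,2]]
def ray(n,uv,z):
    c=camera_info(n);T=c["world_from_camera"];K=c["intrinsics"];uv=np.atleast_2d(uv).astype(float)
    d=np.c_[(uv[:,0]-K[0,2])/K[0,0],-(uv[:,1]-K[1,2])/K[1,1],-np.ones(len(uv))]@T[:3,:3].T
    return T[:3,3]+d*((z-T[2,3])/d[:,2])[:,None]
def pts(n,d):
    c=camera_info(n);T=c["world_from_camera"];K=c["intrinsics"]
    v,u=np.mgrid[:420,:560]
    q=np.stack([(u-K[0,2])/K[0,0]*d,-(v-K[1,2])/K[1,1]*d,-d],-1)
    return q@T[:3,:3].T+T[:3,3]
def gold(p):
    h=cv2.cvtColor(p,cv2.COLOR_RGB2HSV); return (h[...,0]>12)&(h[...,0]<28)&(h[...,1]>140)
def fitc(P):
    A=np.c_[2*P[:,:2],np.ones(len(P))];s=np.linalg.lstsq(A,(P[:,:2]**2).sum(1),rcond=None)[0]
    return s[:2],np.sqrt(s[2]+s[0]**2+s[1]**2)
E
python3 - <<'E'
from h import *
for n,(u,v) in {"top":(277,214),"scene":(270,222)}.items():
    f=np.load(f"pics/{n}0.npz");p,d=f["p"],f["d"];X=pts(n,d)
    win=np.zeros((420,560),bool);win[v-45:v+45,u-45:u+45]=1
    h=cv2.cvtColor(p,cv2.COLOR_RGB2HSV)
    w=(h[...,1]<50)&(h[...,2]>140)&win
    cs,_=cv2.findContours(w.astype(np.uint8),cv2.RETR_EXTERNAL,cv2.CHAIN_APPROX_NONE);c=max(cs,key=cv2.contourArea)[:,0]
    P=ray(n,c,0.048);g=gold(p)
    ok=np.array([not g[max(0,y-3):y+4,max(0,x-3):x+4].any() for x,y in c]);P=P[ok]
    for _ in range(4):
        cc,r=fitc(P);e=abs(np.hypot(*(P[:,:2]-cc).T)-r);P=P[e<max(.002,2*np.median(e))]
    print(n,"platter",cc,r, "depth z white",np.median(X[w][:,2]))
    g=g&win;G=X[g];print("gold px",g.sum(),"z",np.percentile(G[:,2],[1,50,99]))
    for lo,hi in((.045,.065),(.09,.13)):
        s=G[(G[:,2]>lo)&(G[:,2]<hi)];print(lo,len(s),s.mean(0) if len(s) else 0,s.min(0),s.max(0))
    k=cv2.resize(p[v-35:v+35,u-35:u+35],None,fx=8,fy=8,interpolation=cv2.INTER_CUBIC)
    cv2.imwrite(f"pics/z_{n}.png",k[:,:,::-1])
E
python3 -c "
import cv2,numpy as np
cv2.imwrite('pics/z1.png',cv2.resize(np.hstack([cv2.imread('pics/z_top.png'),cv2.imread('pics/z_scene.png')]),(800,400)))"
```

```text
top platter [0.56845228 0.0077312 ] 0.04899149242509956 depth z white 0.04837106868577634
gold px 179 z [0.0552807  0.11399366 0.12167849]
0.045 63 [0.57311699 0.01868511 0.0590789 ] [0.5613501  0.00291669 0.0548983 ] [0.59894767 0.03811015 0.06370836]
0.09 116 [0.57978928 0.01868863 0.11598301] [0.56838    0.00607431 0.10329202] [0.59178089 0.03143554 0.12638571]
scene platter [0.56638479 0.01040008] 0.04767167300655751 depth z white 0.04948692130142163
gold px 352 z [0.05692605 0.0680001  0.12158948]
0.045 157 [0.58283665 0.01755094 0.06071123] [0.56165521 0.0026348  0.0558456 ] [0.59805695 0.04053369 0.06495602]
0.09 154 [0.58241843 0.01821005 0.11346622] [0.56847296 0.00920762 0.09298028] [0.5923907  0.03272643 0.12346285]
```

View pics/z1.png

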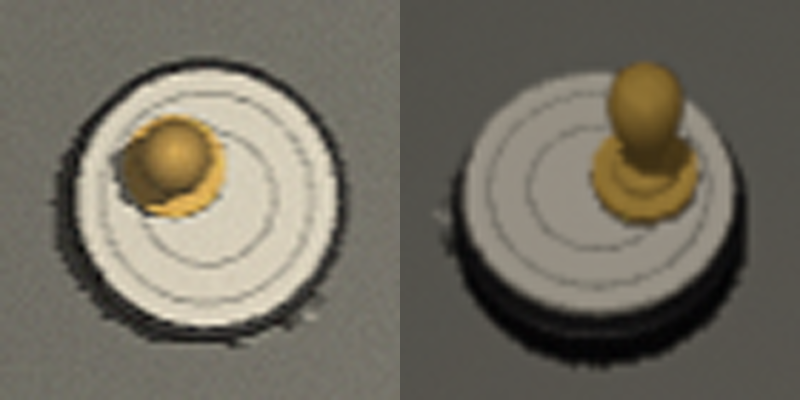

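The two views agree to about 2 mm. The platter is near (0.5675, 0.0085) and the seal near (0.580, 0.021), so the offset is about 18 mm. The top of the seal reads 0.12 m, which is what it should be. I'll refine the offset within each image, then work out the approach.

```bash
cat >> h.py <<'E'
def meas(n,p,u,v,zt=0.048,save=None):
    # platter: edge of white by threshold on upscaled crop; flange: gold pixels, upscaled, cast at z=.059 (top rim)
    s=6;k=45
    c=cv2.resize(p[v-k:v+k,u-k:u+k],None,fx=s,fy=s,interpolation=cv2.INTER_LINEAR)
    h=cv2.cvtColor(c,cv2.COLOR_RGB2HSV);g=gold(c)
    gray=cv2.cvtColor(c,cv2.COLOR_RGB2GRAY)
    w=((gray>np.percentile(gray,90)*.62)&(h[...,1]<60))|g
    return c,w.astype(np.uint8),g.astype(np.uint8)
def up2uv(q,u,v,s=6,k=45): return (np.asarray(q,float)+.5)/s-.5+np.array([u-k,v-k])
E
python3 - <<'E'
from h import *
from scipy.spatial.transform import Rotation as R
s=get_state();print(np.round(R.from_rotvec(s["tool_rot"]).as_matrix(),3))
for n,(u,v) in {"top":(277,214),"scene":(270,222)}.items():
    p=np.load(f"pics/{n}0.npz")["p"]
    c,w,g=meas(n,p,u,v)
    cs,_=cv2.findContours(w,cv2.RETR_EXTERNAL,cv2.CHAIN_APPROX_NONE);q=max(cs,key=cv2.contourArea)[:,0]
    P=ray(n,up2uv(q,u,v),.048)
    for _ in range(8):
        cc,r=fitc(P);e=abs(np.hypot(*(P[:,:2]-cc).T)-r);P=P[e<max(.0012,2*np.median(e))]
    cs,_=cv2.findContours(g,cv2.RETR_EXTERNAL,cv2.CHAIN_APPROX_NONE);q2=max(cs,key=cv2.contourArea)[:,0]
    F=ray(n,up2uv(q2,u,v),.059)
    # overlay predicted circles
    o=c.copy()
    a=np.linspace(0,2*np.pi,90)
    def dr(ctr,rad,z,col):
        uv=proj(n,np.c_[ctr[0]+rad*np.cos(a),ctr[1]+rad*np.sin(a),0*a+z]);uv=((uv-np.array([u-45,v-45])+.5)*6-.5)
        cv2.polylines(o,[np.round(uv).astype(int)],True,col,1)
    dr(cc,.05,.048,(255,0,0));dr(cc,.0255,.048,(255,0,0));dr(cc,.0405,.048,(255,0,0))
    S=np.array([.5803,.021]);dr(S,.02,.059,(0,255,0));dr(S,.014,.103,(0,0,255))
    print(n,cc,r,len(P));print("gold@.059",F.min(0),F.max(0))
    cv2.imwrite(f"pics/o_{n}.png",o[:,:,::-1])
cv2.imwrite('pics/o1.png',cv2.resize(np.hstack([cv2.imread('pics/o_top.png'),cv2.imread('pics/o_scene.png')]),(800,400)))
E
```

```text
[[-0.001  0.927  0.375]
 [ 0.001  0.375 -0.927]
 [-1.    -0.    -0.001]]
top [0.56844637 0.00783004] 0.04995373368027646 773
gold@.059 [0.5613007  0.00271531 0.059     ] [0.59886846 0.03541895 0.059     ]
scene [ 0.64085325 -0.04814353] 0.07281137313158675 589
gold@.059 [0.54495985 0.0023975  0.059     ] [0.59862516 0.06123756 0.059     ]
```

View pics/o1.png

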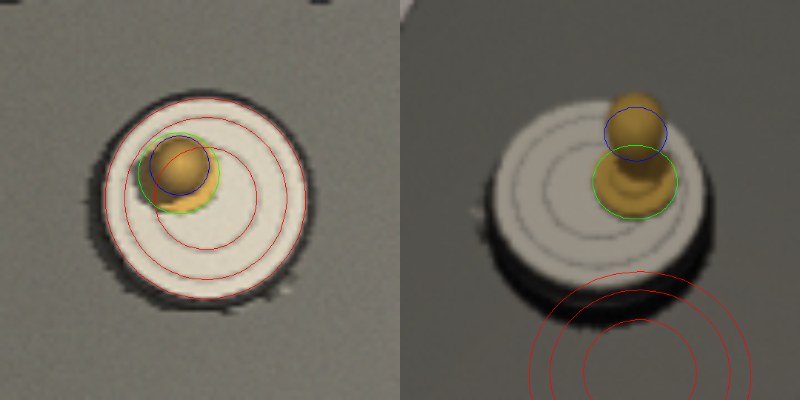

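Run:
```python
from h import *
X=pts("top",np.load("pics/top0.npz")["d"]);f=X[...,2]
P=X[np.load("pics/top0.npz")["d"]>0]
a=np.array([.244,-.602]);b=np.array([.64,.09])
for t in np.linspace(0,1,9):
    c=a+t*(b-a);m=np.hypot(*(P[:,:2]-c).T)<.14
    print(t,c.round(3),m.sum(),P[m][:,2].max() if m.any() else None)
# plan: TCP targets
S=np.array([.580,.0215]);C=np.array([.5684,.0078]);d=(C-S)/np.linalg.norm(C-S);print(d,np.linalg.norm(C-S),np.degrees(np.arctan2(*d[::-1])))
```

```text
0.0 [ 0.244 -0.602] 6317 0.11358040679390558
0.125 [ 0.294 -0.516] 11619 0.11358040679390558
0.25 [ 0.343 -0.429] 13810 0.11358040679390558
0.375 [ 0.392 -0.342] 12405 0.11331874994240343
0.5 [ 0.442 -0.256] 11502 0.10153751753892615
0.625 [ 0.492 -0.169] 11576 0.1017502056531171
0.75 [ 0.541 -0.083] 11572 0.12638570767702073
0.875 [0.59  0.003] 11592 0.12638570767702073
1.0 [0.64 0.09] 11448 0.12638570767702073
[-0.64619192 -0.76317495] 0.017951323071016205 -130.25510079454338
```

Request:
jog_arm:
  targets:
    - [0, 0, 0, 0, 3.7, -3.0, 2.4]
    - [0, 0, 0, 0, 3.7, -3.0, 2.4]
    - [0, 0, 0, 0, 3.7, -3.0, 2.4]
    - [0, 0, 0, 0, 3.7, -3.0, 2.4]
    - [0, 0, 0, 0, 3.7, -3.0, 2.4]
    - [0, 0, 0, 0, 3.7, -3.0, 2.4]
    - [0, 0, 0, 0, 3.7, -3.0, 2.4]
    - [0, 0, 0, 0, 3.7, -3.0, 2.4]
    - [0, 0, 0, 0, 3.7, -3.0, 2.4]
    - [0, 0, 0, 0, 3.7, -3.0, 2.4]

```text
time: 1.4
position: [0.4747, -0.1841, 0.21]
tool_rot: [0.921, 1.367, -0.922]
ft_force: [0.9, -0.3, -0.0]
grip_width: 0.281
```

Request:
jog_arm:
  targets:
    - [0, 0, 0, 0, 3.8, -3.0, 2.4]
    - [0, 0, 0, 0, 3.8, -3.0, 2.4]
    - [0, 0, 0, 0, 3.8, -3.0, 2.4]
    - [0, 0, 0, 0, 3.8, -3.0, 2.4]
    - [0, 0, 0, 0, 3.8, -3.0, 2.4]
    - [0, 0, 0, 0, 3.8, -3.0, 2.4]
    - [-9, 0, 0, 0, 0, 0, 2.4]
    - [-9, 0, 0, 0, 0, 0, 2.4]
    - [-9.7, 0, 0, 0, 0, 0, 2.4]
    - [0, 0, 0, 0, 0, 0, 2.4]

```text
time: 2.65
position: [0.6178, 0.0668, 0.2097]
tool_rot: [0.551, 1.5, -0.551]
ft_force: [0.5, -0.3, -0.2]
grip_width: 0.276
```

Request:
jog_arm:
  targets:
    - [0, 0, -6, 0, 0, 0, 2.4]
    - [0, 0, -6, 0, 0, 0, 2.4]
    - [0, 0, 0, 0, 0, 0, 2.4]

```text
time: 3.02
position: [0.6181, 0.0694, 0.2086]
tool_rot: [0.394, 1.57, -0.71]
ft_force: [-0.3, 0.4, -0.3]
grip_width: 0.273
```

```bash
cat >> h.py <<'E'
from scipy.spatial.transform import Rotation as Rot
def tip():
    s=get_state();M=Rot.from_rotvec(s["tool_rot"]).as_matrix()
    return s,M,s["position"]+M@[.019,0,0], s["position"]+M@[.019,-.0095,0]
def snap(tag,names=("scene","top","wrist")):
    for n in names:
        p,d=get_image(n);cv2.imwrite(f"pics/{n}{tag}.png",p[:,:,::-1]);np.savez(f"pics/{n}{tag}.npz",p=p,d=d)
E
python3 - <<'E'
from h import *
s,M,t,f=tip();print(s["time"],s["position"],s["grip_width"]*87,s["ft_force"]);print(M.round(3),t,f);snap("1")
E
```

```text
3.025 [0.61805648 0.06941909 0.20861377] 23.775078087307396 [-0.26133246  0.38661131 -0.31157805]
[[-0.136  0.631  0.764]
 [-0.157  0.748 -0.645]
 [-0.978 -0.208 -0.002]] [0.61547613 0.06643246 0.19002824] [0.60948221 0.05933113 0.19200158]
```

View pics/wrist1.png

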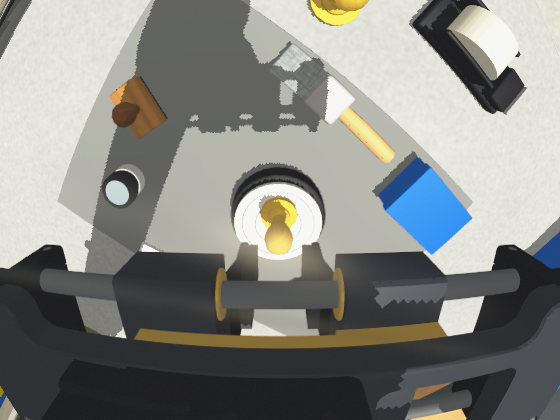

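View pics/scene1.png

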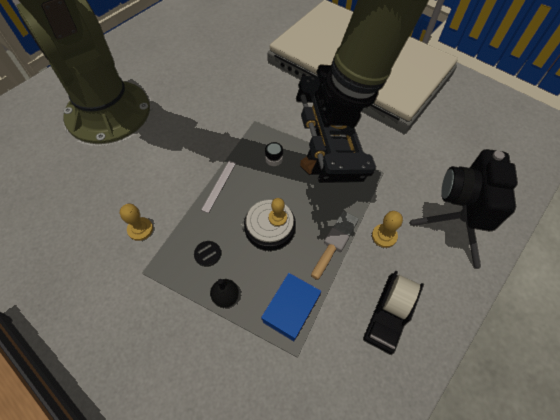

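The wrist picture shows the seal at (278,215) on the platter, centred at (278,220), with the finger tips below it near row 245. I'll measure through the wrist camera, because it gives positions relative to the tool directly.

```bash
cat >> h.py <<'E'
def wray(uv,z,s):
    c=camera_info("wrist");K=c["intrinsics"];T=c["mount"];uv=np.atleast_2d(uv).astype(float)
    a=np.c_[uv[:,0]-K[0,2],uv[:,1]-K[1,2]];r=np.hypot(*a.T)+1e-9;th=r/K[0,0]
    d=np.c_[a[:,0]/r*np.sin(th),-a[:,1]/r*np.sin(th),-np.cos(th)]@T[:3,:3].T
    M=Rot.from_rotvec(s["tool_rot"]).as_matrix();o=s["position"]+M@T[:3,3];d=d@M.T
    return o+d*((z-o[2])/d[:,2])[:,None]
def wproj(P,s):
    c=camera_info("wrist");K=c["intrinsics"];T=c["mount"]
    M=Rot.from_rotvec(s["tool_rot"]).as_matrix()
    q=(np.atleast_2d(P)-s["position"])@M;q=(q-T[:3,3])@T[:3,:3]
    a=np.c_[q[:,0],-q[:,1]];r=np.hypot(*a.T)+1e-9;th=np.arctan2(r,-q[:,2])
    return a/r[:,None]*(th*K[0,0])[:,None]+[K[0,2],K[1,2]]
E
python3 - <<'E'
from h import *
s=get_state()
p=np.load("pics/wrist1.npz")["p"];c=p[155:275,215:345]
c=cv2.resize(c,None,fx=6,fy=6,interpolation=cv2.INTER_CUBIC)
g=gold(p);g[:170]=0;g[270:]=0;g[:,:220]=0;g[:,340:]=0
cs,_=cv2.findContours(g.astype(np.uint8),0,1);q=max(cs,key=cv2.contourArea)[:,0];print(q.min(0),q.max(0))
a=np.linspace(0,2*np.pi,90)
def dr(x,y,r,z,col):
    uv=(wproj(np.c_[x+r*np.cos(a),y+r*np.sin(a),0*a+z],s)-[215,155]+.5)*6-.5
    cv2.polylines(c,[np.round(uv).astype(int)],True,col,1)
for r in(.05,.0405,.0255):dr(.568,.0085,r,.048,(255,0,0))
dr(.580,.0215,.02,.059,(0,200,0));dr(.580,.0215,.014,.103,(0,0,255))
cv2.imwrite("pics/wz1.png",c[:,:,::-1][:600])
E
```

```text
[261 198] [295 227]
```

View pics/wz1.png

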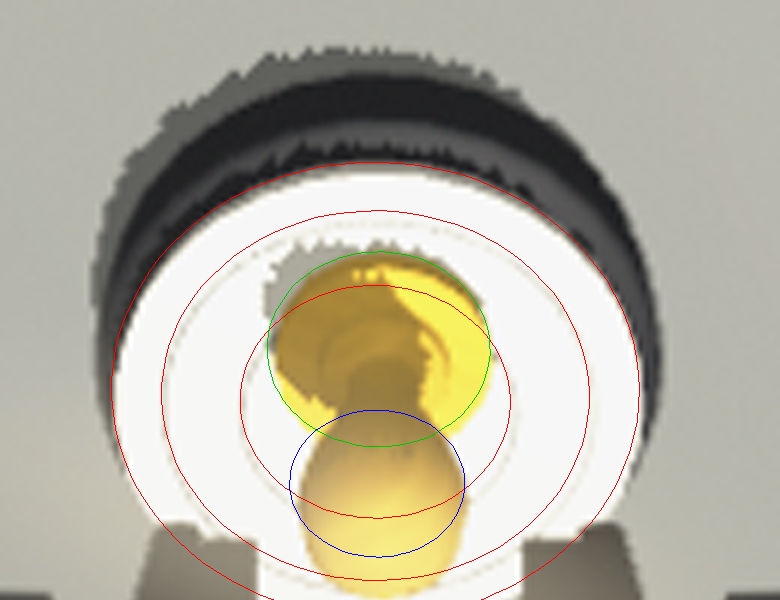

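Wrist overlay: the rings sit about 1.5 mm further along the push direction than my estimate, and the flange matches. The lateral error is about 2 mm. I'll correct sideways and descend behind the seal.

Request:
jog_arm:
  targets:
    - [0, 0, 0, 2.15, 0.46, 0.15, 2.4]
    - [0, 0, 0, 2.15, 0.46, 0, 2.4]
    - [0, 0, 0, 2.15, 0.46, 0, 2.4]
    - [0, 0, 0, 2.15, 0.46, 0, 2.4]
    - [0, 0, 0, 2.15, 0.46, 0, 2.4]
    - [0, 0, 0, 2.15, 0.46, 0, 2.4]
    - [0, 0, 0, 0, 0, 0, 2.4]
    - [0, 0, 0, 0, 0, 0, 2.4]

```text
time: 4.18
position: [0.6198, 0.0663, 0.0787]
tool_rot: [0.395, 1.567, -0.711]
ft_force: [-0.8, 0.7, 0.2]
grip_width: 0.278
```

Run:
```python
from h import *
s,M,t,f=tip();print(s["time"],s["position"],s["ft_force"]);print(M.round(3),t,f);snap("2",("scene","wrist"))
S=np.array([.580,.0212]);C=np.array([.567,.0076]);d=-M[:2,1]/np.hypot(*M[:2,1]);n=M[:2,2]
print("seal fwd,lat",(S-f[:2])@d,(S-f[:2])@n,"plat",(C-f[:2])@d,(C-f[:2])@n)
a=cv2.imread("pics/scene2.png")[120:280,180:390];b=cv2.imread("pics/wrist2.png")[160:320,180:380]
cv2.imwrite("pics/c2.png",np.vstack([cv2.resize(a,(800,600))[::2,::1][:0],cv2.resize(a,(720,548))]));cv2.imwrite("pics/d2.png",cv2.resize(b,(720,576)))
```

```text
4.175 [0.61978036 0.06630976 0.07868643] [-0.77917893  0.65403453  0.21734712]
[[-0.133  0.632  0.763]
 [-0.158  0.747 -0.646]
 [-0.978 -0.207  0.   ]] [0.61724388 0.06329905 0.06009875] [0.61123844 0.05620608 0.06206712]
seal fwd,lat 0.04690176257265924 -0.0012257771119526424 plat 0.06568141013830167 -0.002361255217632488Traceback (most recent call last):
  File "<stdin>", line 6, in <module>
    return _nx.concatenate(arrs, 0, dtype=dtype, casting=casting)
           ~~~~~~~~~~~~~~~^^^^^^^^^^^^^^^^^^^^^^^^^^^^^^^^^^^^^^^
ValueError: all the input array dimensions except for the concatenation axis must match exactly, but along dimension 1, the array at index 0 has size 800 and the array at index 1 has size 720
```

```bash
cat >> h.py <<'E'
def crops(tag,wr=(160,320,180,380),sr=(130,270,190,370)):
    a=cv2.imread(f"pics/scene{tag}.png")[sr[0]:sr[1],sr[2]:sr[3]];b=cv2.imread(f"pics/wrist{tag}.png")[wr[0]:wr[1],wr[2]:wr[3]]
    cv2.imwrite(f"pics/c{tag}.png",np.hstack([cv2.resize(a,None,fx=400/a.shape[1],fy=400/a.shape[1])[:311],cv2.resize(b,None,fx=400/b.shape[1],fy=400/b.shape[1])[:311]]))
E
python3 -c "
from h import *
crops('2')"
```

```text
(no output)
```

View pics/c2.png

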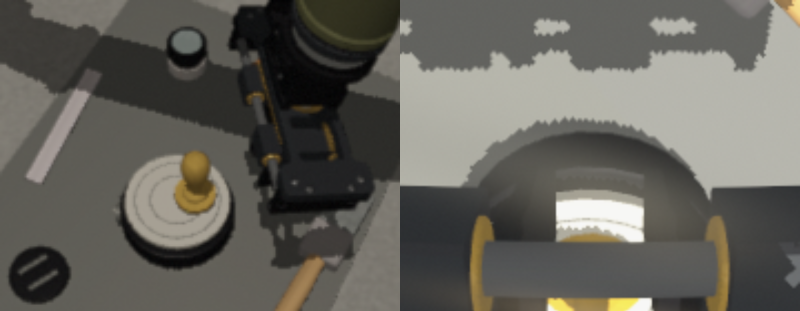

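The scene crop shows the fingers behind the seal with the handle free. In the wrist crop, the seal is about 0.8 mm left of the centre of the gap. I'll trim sideways, lower to flange height and close in.

Request:
jog_arm:
  targets:
    - [0, 0, 0, 0.32, 0.07, -0.1, 2.4]
    - [0, 0, 0, 0.32, 0.07, -0.1, 2.4]
    - [0, 0, 0, 0.1, -0.49, 0, 2.4]
    - [0, 0, 0, 0.1, -0.49, 0, 2.4]
    - [0, 0, 0, 0.1, -0.49, 0, 2.4]
    - [0, 0, 0, 0.1, -0.49, 0, 2.4]
    - [0, 0, 0, 0.1, -0.49, 0, 2.4]
    - [0, 0, 0, 0, 0, 0, 2.4]

```text
time: 5.28
position: [0.6015, 0.0477, 0.0719]
tool_rot: [0.395, 1.567, -0.713]
ft_force: [0.0, 0.3, -0.4]
grip_width: 0.273
```

```bash
cat >> h.py <<'E'
def rep(tag):
    s,M,t,f=tip();print(s["time"],s["position"].round(4),s["ft_force"].round(2),s["grip_width"]*87);print("tip",t.round(4),"front",f.round(4))
    S=np.array([.580,.0212]);C=np.array([.567,.0076]);d=-M[:2,1]/np.hypot(*M[:2,1]);n=M[:2,2]
    print("seal0 fwd,lat",(S-f[:2])@d,(S-f[:2])@n,"plat",(C-f[:2])@d,(C-f[:2])@n)
    snap(tag,("scene","wrist"));crops(tag)
E
python3 -c "
from h import *
rep('3')"
```

```text
5.275 [0.6015 0.0477 0.0719] [ 0.04  0.32 -0.39] 23.728529595286034
tip [0.5989 0.0446 0.0533] front [0.5929 0.0376 0.0553]
seal0 fwd,lat 0.020842295076622337 0.0007138647010284452 plat 0.039622694158511204 -0.00040845199686893874
```

View pics/c3.png

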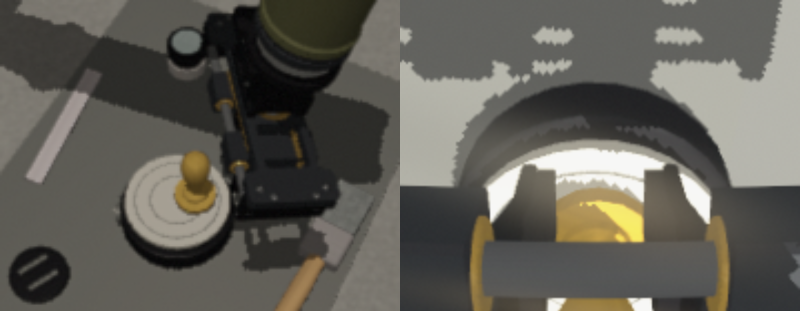

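Request:
jog_arm:
  targets:
    - [0, 0, 0, 0.04, -0.2, 0, 2.4]
    - [0, 0, 0, 0.04, -0.2, 0, 2.4]
    - [0, 0, 0, 0.04, -0.2, 0, 2.4]
    - [0, 0, 0, 0.04, -0.2, 0, 2.4]
    - [0, 0, 0, 0, 0, 0, 2.4]

```text
time: 6.0
position: [0.5963, 0.0418, 0.072]
tool_rot: [0.394, 1.567, -0.712]
ft_force: [-0.0, -0.3, 0.6]
grip_width: 0.277
```

```bash
python3 -c "
from h import *
rep('4')"
```

```text
6.0 [0.5963 0.0418 0.072 ] [-0.03 -0.29  0.64] 24.056412017626467
tip [0.5938 0.0388 0.0534] front [0.5878 0.0317 0.0554]
seal0 fwd,lat 0.013015709775724622 0.000864038324557532 plat 0.031795620003224105 -0.0002657389351038257
```

View pics/c4.png

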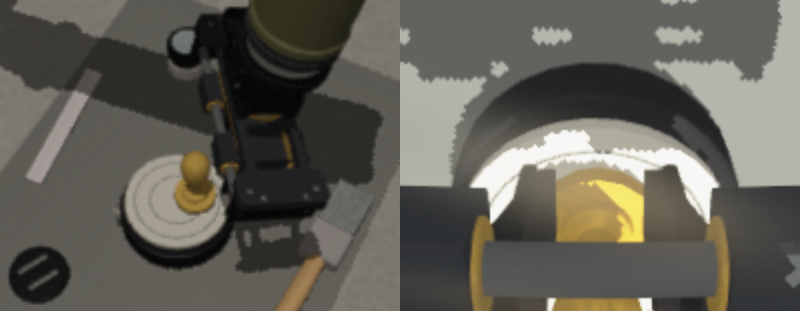

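```bash
cat >> h.py <<'E'
def handle(tag):
    p=np.load(f"pics/scene{tag}.npz")["p"];g=gold(p);m=np.zeros_like(g);m[190:235,245:300]=1;g&=m
    n,l,st,ce=cv2.connectedComponentsWithStats(g.astype(np.uint8));i=1+np.argmax(st[1:,4])
    vs,us=np.where(l==i);hd=vs<vs.min()+14
    u0=us[hd].min();u1=us[hd].max()
    P=ray("scene",[us[hd].mean(),vs[hd].mean()],.105)[0]
    print(tag,"bbox",st[i],"handle px",us[hd].mean().round(2),vs[hd].mean().round(2),"xy",P[:2].round(4))
E
python3 -c "
from h import *
for t in '01234':handle(t) if t!='9' else 0"
```

```text
0 bbox [269 198  18  28 352] handle px 277.49 204.98 xy [0.5785 0.023 ]
1 bbox [269 198  18  28 350] handle px 277.46 205.01 xy [0.5785 0.0229]
2 bbox [269 198  18  28 350] handle px 277.46 205.01 xy [0.5785 0.0229]
3 bbox [269 198  18  28 350] handle px 277.46 205.01 xy [0.5785 0.0229]
4 bbox [269 198  18  28 350] handle px 277.46 205.01 xy [0.5785 0.0229]
```

The seal hasn't moved yet, so I'll keep going in small steps.

Request:
jog_arm:
  targets:
    - [0, 0, 0, 0.04, -0.2, 0, 2.4]
    - [0, 0, 0, 0.04, -0.2, 0, 2.4]
    - [0, 0, 0, 0, 0, 0, 2.4]

```text
time: 6.48
position: [0.5937, 0.0387, 0.072]
tool_rot: [0.394, 1.567, -0.712]
ft_force: [0.5, -0.8, 0.2]
grip_width: 0.276
```

```bash
python3 -c "
from h import *
rep('5');handle('5')"
```

```text
6.475 [0.5937 0.0387 0.072 ] [ 0.53 -0.75  0.2 ] 23.987214299163877
tip [0.5911 0.0356 0.0534] front [0.5851 0.0285 0.0554]
seal0 fwd,lat 0.008896501196022111 0.000856409493833581 plat 0.02767643030334555 -0.00027287884695178545
5 bbox [269 198  19  28 359] handle px 277.63 204.99 xy [0.5787 0.0231]
```

View pics/c5.png

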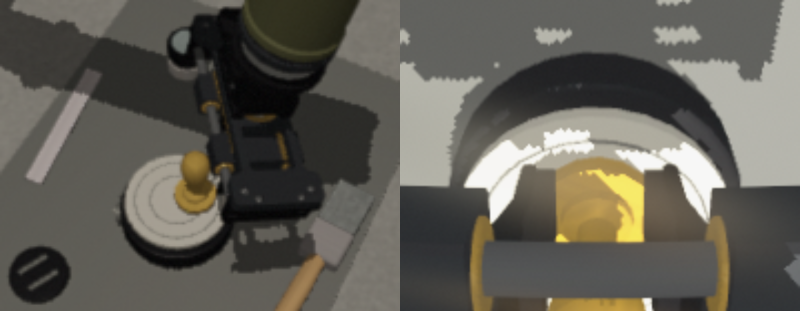

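Request:
jog_arm:
  targets:
    - [0, 0, 0, 0.04, -0.2, 0, 2.4]
    - [0, 0, 0, 0, 0, 0, 2.4]

```text
time: 6.82
position: [0.5923, 0.0372, 0.072]
tool_rot: [0.394, 1.567, -0.712]
ft_force: [-0.4, 0.4, 0.1]
grip_width: 0.277
```

```bash
python3 -c "
from h import *
rep('6');handle('6')
a=cv2.imread('pics/scene6.png')[175:255,230:330];cv2.imwrite('pics/e6.png',cv2.resize(a,(750,600),interpolation=cv2.INTER_CUBIC))"
```

```text
6.825 [0.5923 0.0372 0.072 ] [-0.38  0.4   0.11] 24.134964592109544
tip [0.5898 0.0341 0.0534] front [0.5838 0.027  0.0554]
seal0 fwd,lat 0.006908583535443612 0.0008883290481973617 plat 0.02568846773557689 -0.00024171722445274352
6 bbox [269 198  19  28 354] handle px 277.42 205.09 xy [0.5786 0.0227]
```

View pics/e6.png

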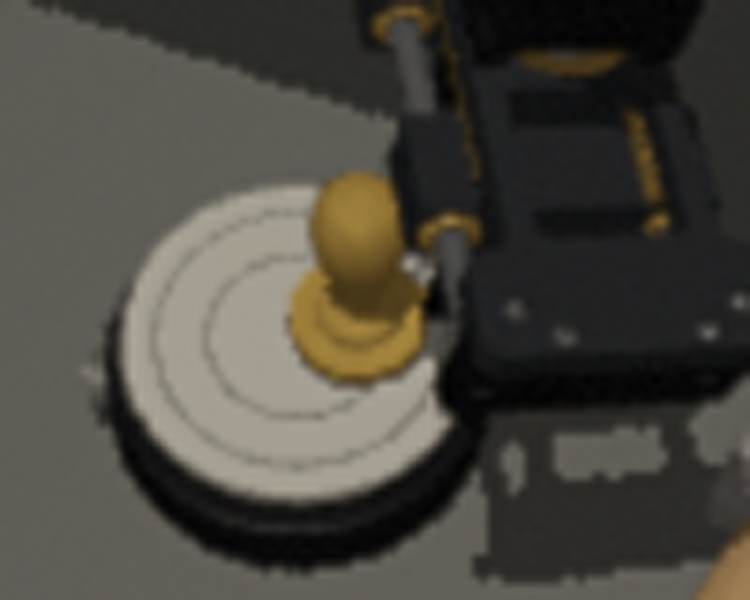

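The fingertips are now at the rim of the flange, near (287,219) in the scene picture. I'll start the slow push.

Request:
jog_arm:
  targets:
    - [0, 0, 0, 0.04, -0.2, 0, 2.4]
    - [0, 0, 0, 0.04, -0.2, 0, 2.4]
    - [0, 0, 0, 0, 0, 0, 2.4]

```text
time: 7.3
position: [0.5897, 0.0339, 0.0721]
tool_rot: [0.394, 1.567, -0.712]
ft_force: [0.1, -0.4, 0.8]
grip_width: 0.275
```

```bash
python3 -c "
from h import *
rep('7');handle('7')
a=cv2.imread('pics/scene7.png')[175:255,230:330];cv2.imwrite('pics/e7.png',cv2.resize(a,(750,600),interpolation=cv2.INTER_CUBIC))"
```

```text
7.3 [0.5897 0.0339 0.0721] [ 0.12 -0.35  0.78] 23.88925838354108
tip [0.5871 0.0309 0.0535] front [0.5811 0.0238 0.0555]
seal0 fwd,lat 0.0027356558909486894 0.0008541889161106303 plat 0.02151565812195158 -0.00027402507639257695
7 bbox [269 198  17  28 322] handle px 276.63 205.37 xy [0.5778 0.0212]
```

View pics/e7.png

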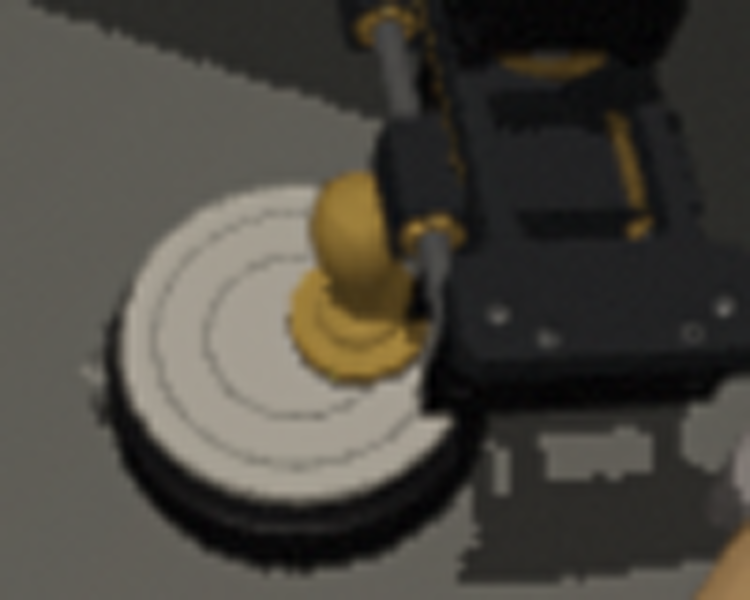

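No contact yet, although the geometry says there should be. Before pushing on I'll look closer from the top and wrist cameras.

Run:
```python
from h import *
snap('7',('top',))
s=get_state()
b=cv2.imread("pics/wrist7.png")[175:275,225:335];cv2.imwrite("pics/f7.png",cv2.resize(b,(660,600),interpolation=cv2.INTER_CUBIC))
b=cv2.imread("pics/top7.png")[170:250,235:320];cv2.imwrite("pics/g7.png",cv2.resize(b,(637,600),interpolation=cv2.INTER_CUBIC))
```

```text
(no output)
```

View pics/f7.png

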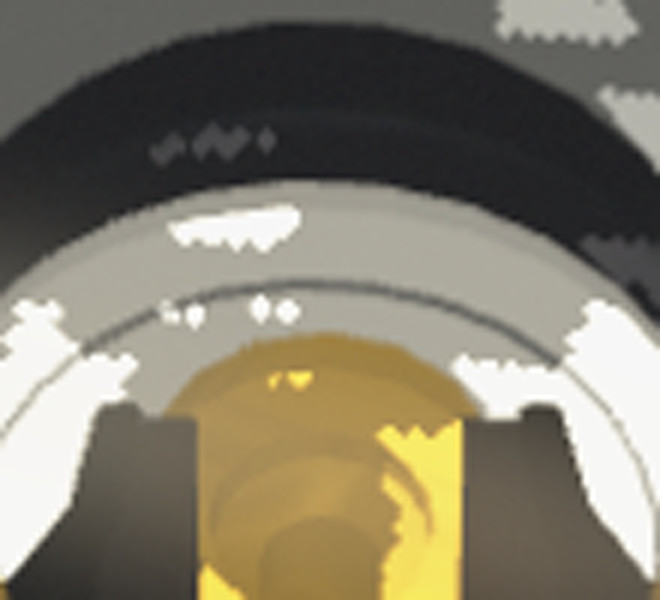

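View pics/g7.png

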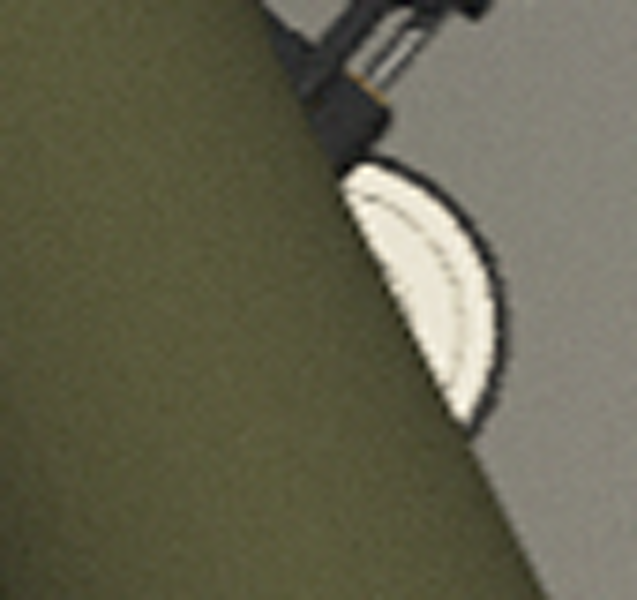

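Run:
```python
from h import *
s=get_state();M=Rot.from_rotvec(s["tool_rot"]).as_matrix()
f=np.load("pics/wrist7.npz");d=f["d"];c=camera_info("wrist");K=c["intrinsics"];T=c["mount"]
def P(uv):
    u,v=uv;a=np.array([u-K[0,2],v-K[1,2]]);r=np.hypot(*a)+1e-9;th=r/K[0,0];z=d[int(round(v)),int(round(u))]
    q=np.array([a[0]/r*np.tan(th),-a[1]/r*np.tan(th),-1])*z
    t=T[:3,:3]@q+T[:3,3];return t,M@t+s["position"],z
for nm,(x,y) in dict(tipL=(150,425),tipL2=(110,415),tipLb=(150,500),tipR=(510,430),tipRb=(510,520),flange=(320,360),flange_in=(320,430),plat=(320,230),platL=(60,400),arcR=(470,405)).items():
    t,w,z=P((225+x/6-.4,175+y/6-.4));print(nm,t.round(4),w.round(4),z)
```

```text
tipL [-0.0143  0.0092 -0.0139] [0.5869 0.0524 0.0842] 0.1727345
tipL2 [-0.016   0.0108 -0.0173] [0.5856 0.0561 0.0854] 0.17071171
tipLb [-0.0298  0.009  -0.0126] [0.5899 0.0539 0.0993] 0.15794852
tipR [-0.0151  0.0091  0.0181] [0.6114 0.0317 0.0849] 0.17202821
tipRb [-0.0329  0.0087  0.0166] [0.6124 0.0353 0.1025] 0.15497145
flange [0.0126 0.0053 0.0011] [0.5923 0.0355 0.0587] 0.19964497
flange_in [ 0.015  -0.0035  0.001 ] [0.5864 0.0286 0.0582] 0.20442852
plat [0.0213 0.0166 0.001 ] [0.5982 0.0426 0.0478] 0.2048475
platL [ 0.0245 -0.0041 -0.0278] [0.5627 0.0452 0.049 ] 0.2137567
arcR [ 0.0183 -0.0021  0.017 ] [0.5991 0.0188 0.0546] 0.20716913
```

Run:
```python
from h import *
for tag,pos in (("6",[.5923,.0372,.072]),("7",[.5897,.0339,.0721])):
    s=get_state();M=Rot.from_rotvec(s["tool_rot"]).as_matrix()
    f=np.load(f"pics/scene{tag}.npz");X=pts("scene",f["d"]);t=(X-pos)@M
    m=(abs(t[...,1])<.03)&(abs(t[...,2])<.045)&(t[...,0]>-.03)&(t[...,0]<.03)&(X[...,2]>.053)&~gold(f["p"])
    v,u=np.where(m)
    for a,b in zip(v,u): print(tag,(b,a),t[a,b].round(3),X[a,b].round(3),f["p"][a,b])
```

```text
6 (np.int64(272), np.int64(210)) [ 0.019 -0.025 -0.018] [0.56  0.027 0.059] [124 106  70]
6 (np.int64(283), np.int64(210)) [ 0.014 -0.003 -0.014] [0.578 0.042 0.059] [102  91  73]
6 (np.int64(271), np.int64(211)) [ 0.017 -0.028 -0.015] [0.561 0.023 0.061] [160 132  77]
6 (np.int64(284), np.int64(211)) [ 0.013 -0.001 -0.011] [0.581 0.042 0.059] [95 84 65]
6 (np.int64(285), np.int64(212)) [ 0.013  0.001 -0.009] [0.584 0.041 0.059] [95 84 64]
6 (np.int64(287), np.int64(212)) [-0.021 -0.007  0.011] [0.599 0.028 0.094] [58 56 51]
6 (np.int64(287), np.int64(213)) [-0.025 -0.009  0.016] [0.603 0.024 0.099] [31 26 16]
6 (np.int64(288), np.int64(214)) [-0.029 -0.009  0.021] [0.607 0.021 0.103] [ 9  8 10]
6 (np.int64(289), np.int64(214)) [-0.028 -0.006  0.021] [0.608 0.024 0.101] [36 36 35]
6 (np.int64(287), np.int64(215)) [-0.023 -0.009  0.02 ] [0.605 0.021 0.097] [4 3 2]
6 (np.int64(288), np.int64(215)) [-0.026 -0.008  0.021] [0.607 0.021 0.099] [8 8 9]
6 (np.int64(289), np.int64(215)) [-0.027 -0.006  0.022] [0.609 0.022 0.1  ] [29 29 29]
6 (np.int64(287), np.int64(216)) [-0.021 -0.009  0.02
[... 3635 characters left out ...]
4(284), np.int64(223)) [ 0.016 -0.001  0.015] [0.598 0.021 0.056] [90 76 53]
7 (np.int64(272), np.int64(224)) [ 0.023 -0.025  0.012] [0.58  0.003 0.055] [103  87  62]
7 (np.int64(283), np.int64(224)) [ 0.019 -0.003  0.016] [0.598 0.018 0.054] [98 83 59]
7 (np.int64(274), np.int64(225)) [ 0.023 -0.021  0.015] [0.585 0.005 0.054] [108  97  56]
7 (np.int64(280), np.int64(225)) [ 0.018 -0.01   0.019] [0.595 0.012 0.056] [105  89  65]
7 (np.int64(281), np.int64(225)) [ 0.02  -0.007  0.017] [0.596 0.014 0.054] [104  94  78]
7 (np.int64(282), np.int64(225)) [ 0.019 -0.005  0.018] [0.598 0.015 0.054] [108 100  88]
7 (np.int64(278), np.int64(226)) [ 0.022 -0.013  0.019] [0.592 0.008 0.053] [95 86 72]
```

Both cameras' depth puts the real finger ends at tool x ≈ −15 mm, not the stated +19 mm. That means the tips are about 30 mm too high, straddling the handle without touching it. I won't push any further. I'll check the gripper's real shape before backing off.

```bash
python3 - <<'E'
from h import *
pos=dict([("1",[.61805648,.06941909,.20861377]),("3",[.6015,.0477,.0719]),("7",get_state()["position"])])
M=Rot.from_rotvec(get_state()["tool_rot"]).as_matrix()
c=camera_info("wrist");K=c["intrinsics"];T=c["mount"]
f=np.load("pics/wrist7.npz");d=f["d"];v,u=np.mgrid[:420,:560];a0=u-K[0,2];a1=v-K[1,2];r=np.hypot(a0,a1)+1e-9;th=r/K[0,0]
q=np.stack([a0/r*np.tan(th)*d,-a1/r*np.tan(th)*d,-d],-1);t=q@T[:3,:3].T+T[:3,3]
print("wrist columns: tool xyz along rows")
for uu in(200,225,245,250,315,320,345):
    print(uu,[(vv,*(t[vv,uu]*1000).round().astype(int)) for vv in range(225,330,8)])
for tag in("1",):
    f=np.load(f"pics/scene{tag}.npz");X=pts("scene",f["d"]);tt=(X-pos[tag])@M
    m=(abs(tt[...,1])<.06)&(abs(tt[...,2])<.11)&(tt[...,0]>-.14)&(tt[...,0]<.04)&(X[...,2]>.15)
    Q=tt[m]
    for lo in np.arange(-.14,.04,.01):
        z=Q[(Q[:,0]>=lo)&(Q[:,0]<lo+.01)]
        print(tag,lo.round(3),len(z),(z.min(0)*1000).round() if len(z) else "",(z.max(0)*1000).round() if len(z) else "")
E
python3 -c "
import cv2
a=cv2.imread('pics/scene1.png')[60:200,270:400];cv2.imwrite('pics/h1.png',cv2.resize(a,(557,600),interpolation=cv2.INTER_CUBIC))"
```

```text
wrist columns: tool xyz along rows
200 [(225, np.int64(70), np.int64(-9), np.int64(-63)), (233, np.int64(72), np.int64(-16), np.int64(-64)), (241, np.int64(72), np.int64(-23), np.int64(-64)), (249, np.int64(74), np.int64(-32), np.int64(-66)), (257, np.int64(-92), np.int64(38), np.int64(-21)), (265, np.int64(-96), np.int64(37), np.int64(-20)), (273, np.int64(-101), np.int64(38), np.int64(-19)), (281, np.int64(-104), np.int64(37), np.int64(-18)), (289, np.int64(-107), np.int64(36), np.int64(-17)), (297, np.int64(-106), np.int64(33), np.int64(-18)), (305, np.int64(-106), np.int64(31), np.int64(-18)), (313, np.int64(-106), np.int64(28), np.int64(-18)), (321, np.int64(-107), np.int64(26), np.int64(-18)), (329, np.int64(-106), np.int64(23), np.int64(-19))]
225 [(225, np.int64(26), np.int64(7), np.int64(-34)), (233, np.int64(23), np.int64(2), np.int64(-34)), (241, np.int64(26), np.int64(-4), np.int64(-34)), (249, np.int64(26), np.int64(-10), np.int64(-35)), (257, np.int64(28), np.int64(-17), np.int64(-36)), (265, np.int64(29), np.int64(-24), np.int64(-36)), (273, np.int64(-90), np.int64(32)
[... 3842 characters left out ...]
.int64(19)), (329, np.int64(-106), np.int64(23), np.int64(19))]
1 -0.14 339 [-140.  -24.  -50.] [-130.   26.   19.]
1 -0.13 1874 [-130.  -36.  -95.] [-120.   39.   96.]
1 -0.12 441 [-120.  -36.  -94.] [-110.   40.   96.]
1 -0.11 952 [-110.  -37.  -93.] [-100.   38.   94.]
1 -0.1 429 [-100.  -37.  -85.] [-90.  38.  88.]
1 -0.09 168 [-90. -36. -86.] [-81.  38.  88.]
1 -0.08 17 [-80. -12. -22.] [-72.  -3. -16.]
1 -0.07 0  
1 -0.06 4 [-52. -10.  19.] [-52.  -9.  25.]
1 -0.05 19 [-49. -10.  12.] [-41.  -5.  24.]
1 -0.04 27 [-40. -10. -18.] [-30.   1.  22.]
1 -0.03 54 [-30. -10. -21.] [-20.   4.  22.]
1 -0.02 40 [-20. -10. -21.] [-13.   5.  21.]
1 -0.01 0  
1 0.0 0  
1 0.01 0  
1 0.02 0  
1 0.03 0
```

View pics/h1.png

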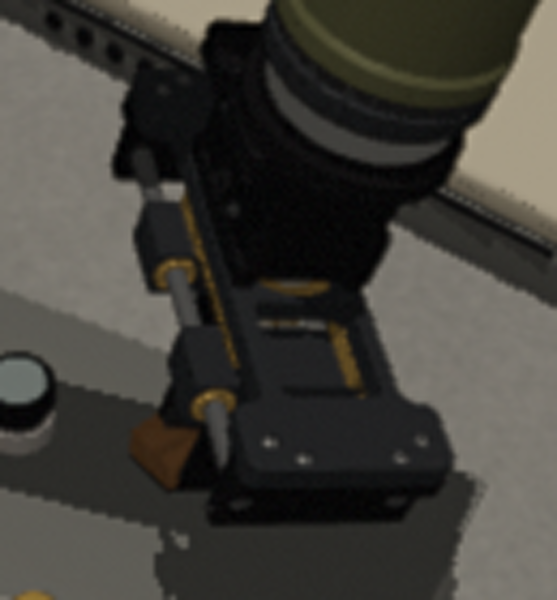

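The visible gripper sits about 33 mm behind the stated geometry: tips at x ≈ −14 mm, body at −83 mm. Finger length and width match what was given. I'll back straight off by 25 mm, then work with the measured tip.

Request:
jog_arm:
  targets:
    - [0, 0, 0, -0.1, 0.49, 0, 2.4]
    - [0, 0, 0, -0.1, 0.49, 0, 2.4]
    - [0, 0, 0, -0.1, 0.49, 0, 2.4]
    - [0, 0, 0, -0.1, 0.49, 0, 2.4]
    - [0, 0, 0, -0.1, 0.49, 0, 2.4]
    - [0, 0, 0, 0, 0, 0, 2.4]

```text
time: 8.2
position: [0.6061, 0.0539, 0.0718]
tool_rot: [0.394, 1.568, -0.711]
ft_force: [0.1, -0.3, -1.0]
grip_width: 0.275
```

```bash
sed -i 's/M@\[.019,0,0\]/M@[-.0142,0,0]/; s/M@\[.019,-.0095,0\]/M@[-.0142,-.0095,0]/' h.py; python3 -c "
from h import *
rep('8');handle('8')"
```

```text
8.2 [0.6061 0.0539 0.0718] [ 0.09 -0.26 -0.98] 23.916135764492594
tip [0.608  0.0562 0.0857] front [0.602  0.0491 0.0877]
seal0 fwd,lat 0.035513219993237796 0.0011810437485746776 plat 0.054292150517213145 3.656366065943675e-05
8 bbox [269 198  18  28 350] handle px 277.46 205.01 xy [0.5785 0.0229]
```

View pics/c8.png

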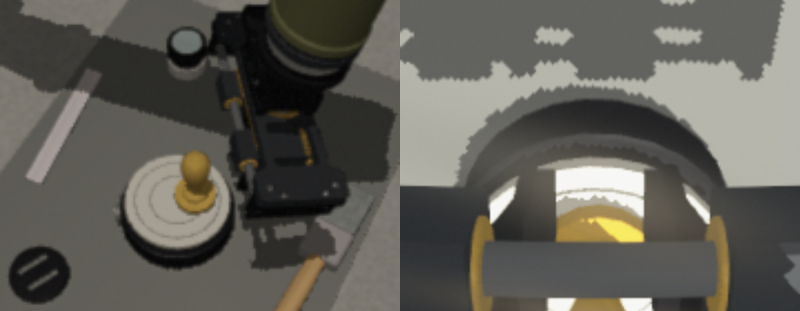

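Request:
jog_arm:
  targets:
    - [0, 0, 0, 0.8, 0.17, 0, 2.4]
    - [0, 0, 0, 0.8, 0.17, 0, 2.4]
    - [0, 0, 0, 0.8, 0.17, 0, 2.4]
    - [0, 0, 0, 0.6, 0.13, 0, 2.4]
    - [0, 0, 0, 0, 0, 0, 2.4]

```text
time: 8.93
position: [0.6055, 0.0532, 0.0404]
tool_rot: [0.394, 1.568, -0.712]
ft_force: [0.2, 0.0, -0.7]
grip_width: 0.278
```

Run:
```python
from h import *
rep('9');handle('9')
s=get_state();M=Rot.from_rotvec(s["tool_rot"]).as_matrix()
f=np.load("pics/scene9.npz");X=pts("scene",f["d"]);t=(X-s["position"])@M
m=(abs(t[...,1])<.013)&(abs(t[...,2])<.03)&(t[...,0]>-.05)&(t[...,0]<.01)&(f["p"].max(-1)<70)
Q=X[m];print(len(Q),t[m].max(0),Q.min(0))
c=camera_info("wrist");K=c["intrinsics"];T=c["mount"]
d=np.load("pics/wrist9.npz")["d"];v,u=np.mgrid[:420,:560];a0=u-K[0,2];a1=v-K[1,2];r=np.hypot(a0,a1)+1e-9;th=r/K[0,0]
q=np.stack([a0/r*np.tan(th)*d,-a1/r*np.tan(th)*d,-d],-1);t=q@T[:3,:3].T+T[:3,3];X=t@M.T+s["position"]
m=(abs(t[...,1])<.013)&(abs(t[...,2])<.03)&(t[...,0]>-.05)&(t[...,0]<.0)
print(np.percentile(t[m][:,0],[98,100]),X[m][:,2].min())
p=(np.load("pics/wrist9.npz")["p"][190:250].min(-1)>150);print("platter z",np.median(X[190:250][p][:,2]))
```

```text
8.925 [0.6055 0.0532 0.0404] [ 0.25  0.01 -0.68] 24.186543438763792
tip [0.6074 0.0555 0.0543] front [0.6014 0.0484 0.0563]
seal0 fwd,lat 0.0345822852003255 0.0012494468814142241 plat 0.05336169136273186 0.0001154682228440354
9 bbox [269 198  18  28 350] handle px 277.46 205.01 xy [0.5785 0.0229]
66 [ 0.00999026 -0.00055109  0.02928482] [0.58586953 0.02493892 0.03356046]
[-8.89971263e-04 -5.99598227e-05] 0.04364415620630598
platter z 0.006365547825593128
```

View pics/c9.png

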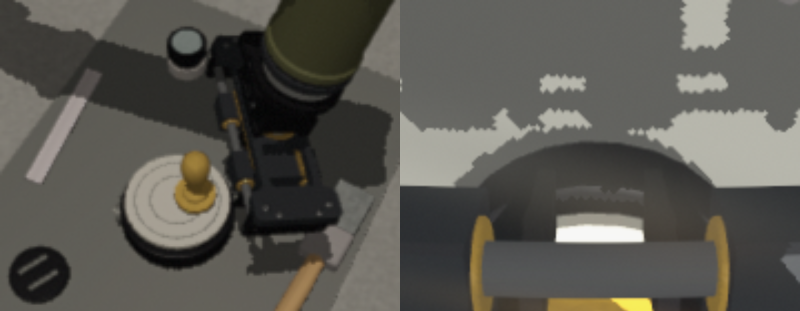

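Request:
jog_arm:
  targets:
    - [0, 0, 0, 0.13, 0.03, 0, 2.4]
    - [0, 0, 0, 0.08, -0.39, 0, 2.4]
    - [0, 0, 0, 0.08, -0.39, 0, 2.4]
    - [0, 0, 0, 0.08, -0.39, 0, 2.4]
    - [0, 0, 0, 0.06, -0.3, 0, 2.4]
    - [0, 0, 0, 0, 0, 0, 2.4]

```text
time: 9.78
position: [0.5962, 0.0415, 0.0401]
tool_rot: [0.395, 1.567, -0.712]
ft_force: [-0.3, -0.5, -0.9]
grip_width: 0.28
```

Run:
```python
from h import *
rep('10');handle('10')
a=cv2.imread('pics/scene10.png')[175:255,230:330];cv2.imwrite('pics/e10.png',cv2.resize(a,(750,600),interpolation=cv2.INTER_CUBIC))
```

```text
9.775 [0.5962 0.0415 0.0401] [-0.25 -0.5  -0.86] 24.342159391747188
tip [0.5981 0.0438 0.0539] front [0.5921 0.0367 0.0559]
seal0 fwd,lat 0.019635216434914955 0.0008141783137187546 plat 0.03841534242918311 -0.0003123588925617038
10 bbox [269 198  18  28 355] handle px 277.58 205.05 xy [0.5787 0.023 ]
```

View pics/e10.png

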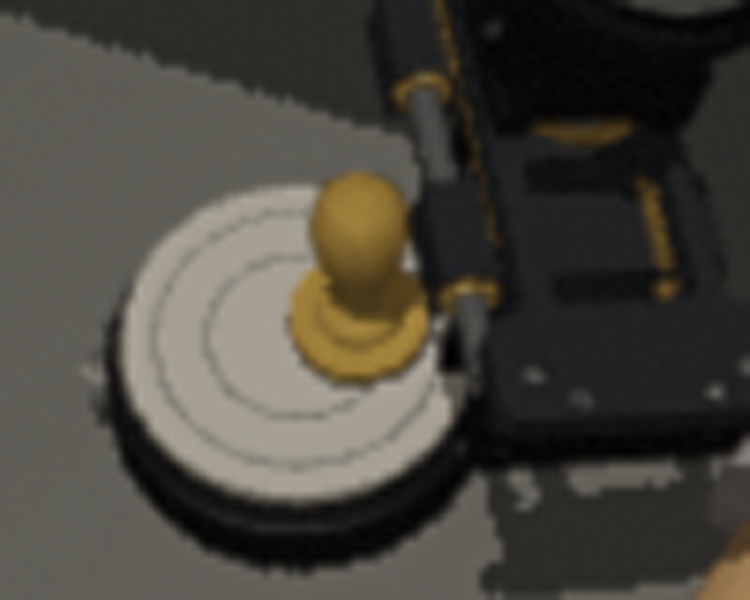

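View pics/c10.png

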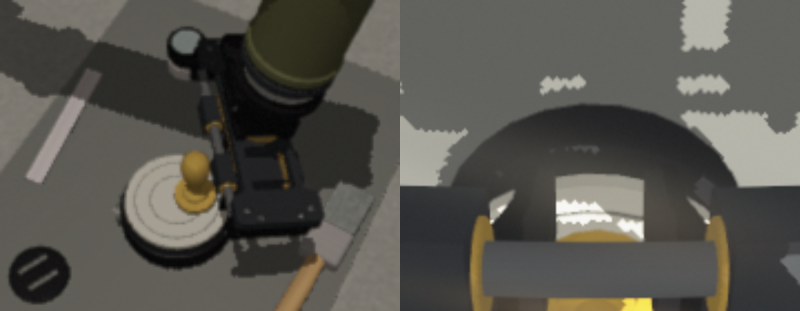

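Request:
jog_arm:
  targets:
    - [0, 0, 0, 0.15, 0.03, 0, 2.4]
    - [0, 0, 0, 0.04, -0.2, 0, 2.4]
    - [0, 0, 0, 0.04, -0.2, 0, 2.4]
    - [0, 0, 0, 0.04, -0.2, 0, 2.4]
    - [0, 0, 0, 0.04, -0.2, 0, 2.4]
    - [0, 0, 0, 0, 0, 0, 2.4]

```text
time: 10.62
position: [0.591, 0.0358, 0.0386]
tool_rot: [0.395, 1.567, -0.711]
ft_force: [0.3, 1.6, -0.1]
grip_width: 0.275
```

Run:
```python
from h import *
rep('11');handle('11')
a=cv2.imread('pics/scene11.png')[175:255,230:330];cv2.imwrite('pics/e11.png',cv2.resize(a,(750,600),interpolation=cv2.INTER_CUBIC))
```

```text
10.625 [0.591  0.0358 0.0386] [ 0.26  1.59 -0.07] 23.90395462141244
tip [0.5929 0.038  0.0525] front [0.5869 0.0309 0.0545]
seal0 fwd,lat 0.011909361033507357 0.0010015595542160662 plat 0.03068897954990573 -0.00013287281658665856
11 bbox [268 199  24  27 336] handle px 275.78 205.77 xy [0.5771 0.0194]
```

View pics/e11.png

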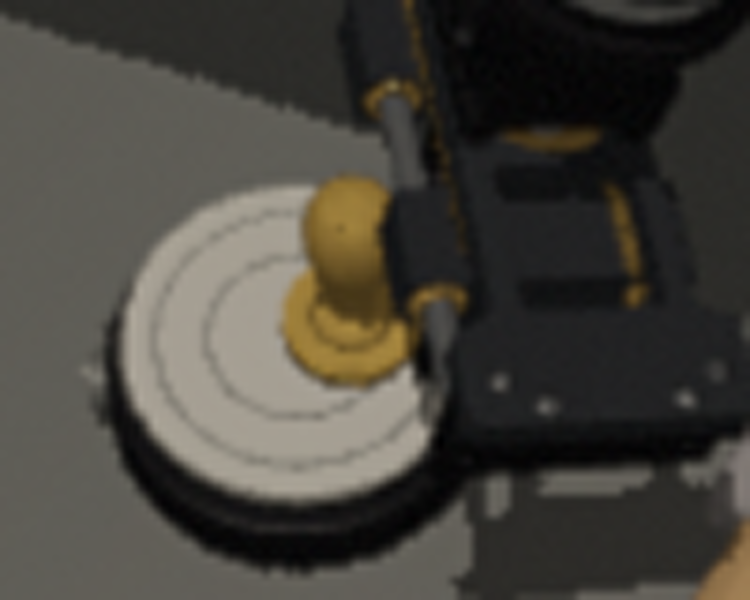

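The flange has moved about 4 mm, as predicted, and the seal stays upright. I'll keep pushing slowly and stop 2–3 mm short to check.

Request:
jog_arm:
  targets:
    - [0, 0, 0, 0.04, -0.2, 0, 2.4]
    - [0, 0, 0, 0.04, -0.2, 0, 2.4]
    - [0, 0, 0, 0.04, -0.2, 0, 2.4]
    - [0, 0, 0, 0.04, -0.2, 0, 2.4]
    - [0, 0, 0, 0.04, -0.2, 0, 2.4]
    - [0, 0, 0, 0.04, -0.2, 0, 2.4]
    - [0, 0, 0, 0, 0, 0, 2.4]

```text
time: 11.6
position: [0.5829, 0.026, 0.0387]
tool_rot: [0.394, 1.567, -0.712]
ft_force: [0.5, 0.2, -0.4]
grip_width: 0.274
```

Run:
```python
from h import *
rep('12');handle('12')
a=cv2.imread('pics/scene12.png')[175:255,230:330];cv2.imwrite('pics/e12.png',cv2.resize(a,(750,600),interpolation=cv2.INTER_CUBIC))
```

```text
11.6 [0.5829 0.026  0.0387] [ 0.51  0.23 -0.36] 23.869940629522162
tip [0.5848 0.0283 0.0526] front [0.5788 0.0212 0.0546]
seal0 fwd,lat -0.000782184976017387 0.0008937264673866935 plat 0.01799780501890551 -0.00023434657370069965
12 bbox [262 200  18  27 316] handle px 269.53 206.82 xy [0.5691 0.0095]
```

View pics/e12.png

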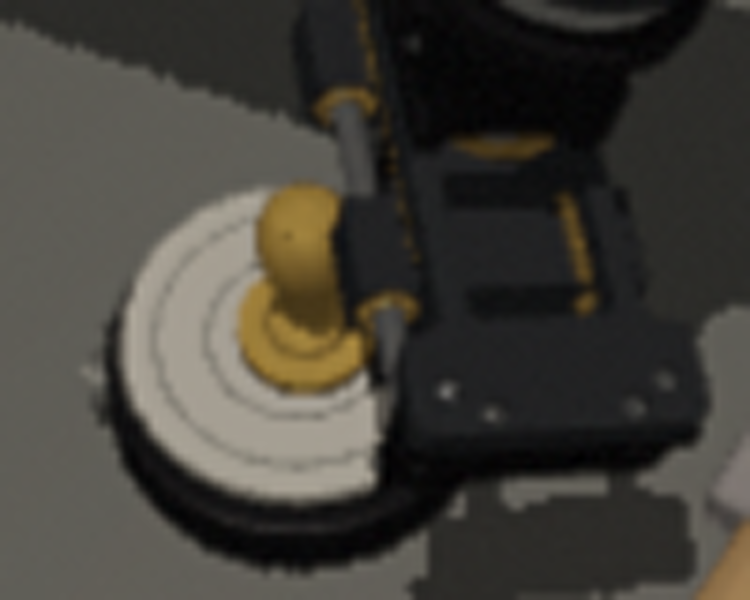

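Request:
jog_arm:
  targets:
    - [0, 0, 0, 0.03, -0.15, 0, 2.4]
    - [0, 0, 0, 0, 0, 0, 2.4]
    - [0, 0, 0, -0.08, 0.39, 0, 2.4]
    - [0, 0, 0, -0.1, 0.49, 0, 2.4]
    - [0, 0, 0, -0.2, 0.98, 0, 2.4]
    - [0, 0, 0, -0.2, 0.98, 0, 2.4]
    - [0, 0, 0, -0.3, 1.5, 0, 2.4]
    - [0, 0, 0, 0, 0, 0, 2.4]

```text
time: 12.7
position: [0.6113, 0.0611, 0.0382]
tool_rot: [0.394, 1.568, -0.709]
ft_force: [0.2, 0.6, -0.3]
grip_width: 0.279
```

```bash
cat >> h.py <<'E'
def over(tag,n,u,v,C,S,k=40,sc=8,zs=(.048,.059)):
    p=np.load(f"pics/{n}{tag}.npz")["p"][v-k:v+k,u-k:u+k];c=cv2.resize(p,None,fx=sc,fy=sc,interpolation=cv2.INTER_CUBIC)
    a=np.linspace(0,2*np.pi,120)
    for ctr,r,z,col in((C,.05,zs[0],(255,0,0)),(C,.0255,zs[0],(255,0,0)),(S,.02,zs[1],(0,200,0))):
        uv=(proj(n,np.c_[ctr[0]+r*np.cos(a),ctr[1]+r*np.sin(a),0*a+z])-[u-k,v-k]+.5)*sc-.5
        cv2.polylines(c,[np.round(uv).astype(int)],True,col,1)
    return c[:,:,::-1]
E
python3 - <<'E'
from h import *
s=get_state();print(s["time"],s["position"]);snap("13",("scene","top"));handle("13")
a=np.hstack([over("13","scene",270,222,(.5672,.0092),(.567,.0092)),over("13","top",277,214,(.5684,.0078),(.568,.008))])
cv2.imwrite("pics/o13.png",cv2.resize(a,(800,400)))
E
```

```text
12.7 [0.61132451 0.06114282 0.03817639]
13 bbox [262 200  17  27 343] handle px 269.54 206.99 xy [0.5694 0.0092]
```

View pics/o13.png

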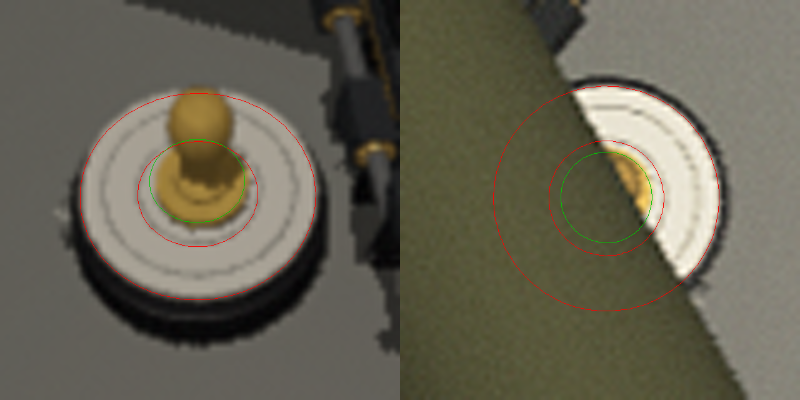

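Run:
```python
import cv2,numpy as np
a=cv2.resize(cv2.imread("pics/scene13.png")[190:250,235:305],(700,600),interpolation=cv2.INTER_CUBIC)
b=cv2.imread("pics/top1.png")[150:260,200:330];b=cv2.resize(b,(300,254))
o=np.zeros((600,1000,3),np.uint8);o[:,:700]=a;o[:254,700:]=b;cv2.imwrite("pics/p13.png",cv2.resize(o,(800,480)))
```

```text
(no output)
```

View pics/p13.png

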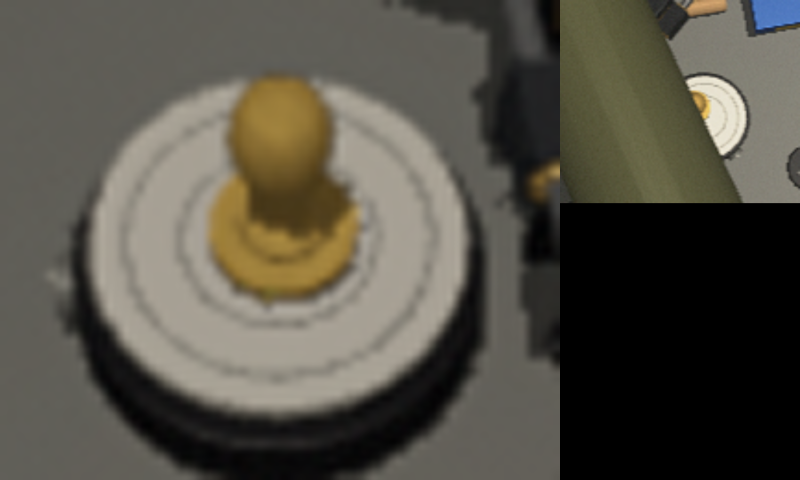

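The scene picture shows the flange well inside the inner ring, with the ring visible all round the front half. The ring spans columns 177–383 in the crop and the flange 209–358. I'll lift clear and swing aside so the top camera can confirm it.

Request:
jog_arm:
  targets:
    - [0, 0, 0, -2.9, -0.6, 0, 2.4]
    - [0, 0, 0, -2.9, -0.6, 0, 2.4]
    - [0, 0, 0, -2.9, -0.6, 0, 2.4]
    - [0, 0, 0, -2.9, -0.6, 0, 2.4]
    - [0, 0, 0, -0.8, 3.7, -3.2, 2.4]
    - [0, 0, 0, -0.8, 3.7, -3.2, 2.4]
    - [0, 0, 0, -0.8, 3.7, -3.2, 2.4]
    - [0, 0, 0, -0.8, 3.7, -3.2, 2.4]
    - [0, 0, 0, -0.8, 3.7, -3.2, 2.4]
    - [0, 0, 0, 0, 0, 0, 2.4]

```text
time: 14.05
position: [0.6085, 0.3129, 0.1568]
tool_rot: [0.39, 1.572, -0.704]
ft_force: [-0.3, -0.4, 1.2]
grip_width: 0.277
```

Run:
```python
from h import *
s=get_state();print(s["time"],s["position"]);snap("14",("scene","top"));handle("14")
a=over("14","top",277,214,(.5684,.0078),(.5684,.0078),k=36,sc=11);b=cv2.imread("pics/top14.png")[178:250,241:313]
cv2.imwrite("pics/o14.png",np.hstack([cv2.resize(a,(400,400)),cv2.resize(b,(400,400),interpolation=cv2.INTER_CUBIC)]))
p=np.load("pics/top14.npz")["p"]
c,w,g=meas("top",p,277,214)
cs,_=cv2.findContours(g,0,cv2.CHAIN_APPROX_NONE);q=max(cs,key=cv2.contourArea)[:,0]
F=ray("top",up2uv(q,277,214),.059);print("gold",F.min(0),F.max(0))
```

```text
14.05 [0.60847477 0.31285474 0.15676609]
14 bbox [262 200  17  27 345] handle px 269.47 206.99 xy [0.5693 0.0091]
gold [ 0.55198108 -0.01026985  0.059     ] [0.58804811 0.02101164 0.059     ]
```

View pics/o14.png

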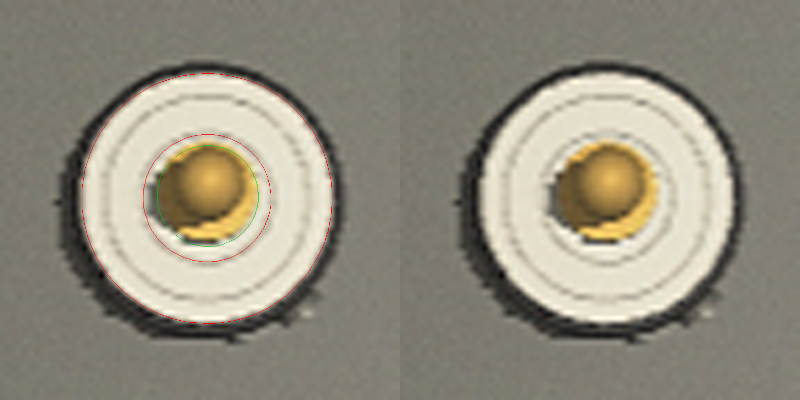

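View pics/top14.png

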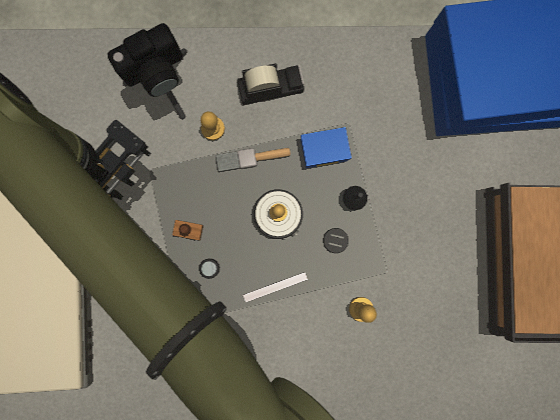

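The top view shows the seal upright at (277,213), with its whole flange inside the inner ring. It is about 2.5 mm off centre towards +x, so at least 3 mm of margin remains on every side. Everything else sits at its original pixels and the arm is clear, so I'm handing in.

Run:
```python
from h import *
a=np.load("pics/top0.npz")["p"].astype(int);b=np.load("pics/top14.npz")["p"].astype(int)
d=abs(a-b).max(-1)
for n,(u,v) in dict(stamp=(187,230),loupe=(208,268),bar=(275,288),cap=(336,240),blower=(353,198),box=(326,147),brush=(255,158)).items(): print(n,np.median(d[v-12:v+12,u-14:u+14]),(d[v-12:v+12,u-14:u+14]>60).sum())
print(close_job())
```

```text
stamp 13.0 0
loupe 13.0 0
bar 16.0 0
cap 11.0 0
blower 8.0 0
box 19.0 0
brush 16.0 0
the job is handed in; nothing more can be done
None
```

The seal now stands upright near the middle of the turntable, with its whole flange inside the inner ring. I handed the job in at about 14 s of the 48 s allowed.

- **How it was moved:** I pushed the flange slowly with both fingertips held 24 mm apart, 6–7 mm above the platter, for roughly 17 mm in all. The seal was never pinched or lifted, and it stayed upright in every picture.
- **Final position:** The top camera, with the arm clear, shows the flange about 2.3–2.8 mm off centre, towards +x. That leaves roughly 3 mm of margin at the tightest side. In the scene view the flange is also inside the ring. I did not add another tap to remove the remaining offset.
- **Other objects:** A comparison of the first and last top pictures shows none of them moved.
- **What disagreed:** The stated tool geometry puts the fingertips 19 mm ahead of the TCP, but depth readings from two cameras put them about 14 mm behind it. My first approach was therefore about 33 mm too high. The fingers ended up beside the handle, and the seal had not moved once I backed off. I redid the push with the measured tip position.

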